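# Hold a lame in the hole-marking jig at the set depth

## Task

Draw the round-topped lame out of the wooden rack and lower it upright, bottom end first, through the narrow window in the top of the hole-marking jig. Push the sprung stop below down with it until the stop's pointer is level with the brass tab, and finish there, still gripping the lame and holding it against the spring. Leave the tab as it is set, and the other lames and everything else where they are.

Things in the scene. Friction and masses are not known exactly. Their poses are not given: they have to be found in the camera images.
- lame_c (a point): Centre (half-way up, on the mid-plane) of the wanted lame: a brown lacquered flat plate 40 mm wide (x) x 8 mm thick (y) x 140 mm tall (z), its top a half round of 20 mm radius, its bottom end square; about 70 g. It stands upright, bottom end down, in one of the rack's three slots; which one varies. Grip it across its 8 mm thickness, at or above this centre. Its z points up to the round top.
- lame_end (a point): Centre of the bottom end face of the wanted lame, 70 mm below lame_c; same axes.
- rack: Fixed light-wood block 80 (x) x 210 (y) x 36 mm high, origin at the centre of its underside. Three slots 58 x 11 mm and 30 mm deep open in its top, at y = -70, 0 and +70 mm, each long in x; their floor is 6 mm above the bench. A lame stands in each. Rack and jig may change sides of the bench.
- wide_lame: Another lame of the same brown board, 54 wide x 8 x 140 mm, square-cornered top, in another rack slot; origin at the centre of its bottom end. Stays.
- small_lame: The third lame, 28 wide x 8 x 105 mm, square-cornered top, in another rack slot; origin at the centre of its bottom end. Stays.
- window (a point): Centre of the jig's window, on the upper face of the jig's aluminium top plate, 110 mm above the bench. The window is a straight slot right through the 10 mm plate, 42 mm long in x and 10 mm wide in y (the lame has 2 mm play each way), with 2 mm chamfers; z is up. The top plate measures 110 (x) x 104 (y) mm and carries nothing taller than 4 mm; a thin steel post beside it (x = +80, y = +30 mm) rises 2 mm above it. The jig is fixed to the bench.
- stop (a joint): Travel of the sprung stop straight below the window: 0 at rest, its flat steel pad 20 mm below the top plate's upper face; grows as it is pushed down, to 32 mm (m). Spring: about 2 N to start, then 0.25 N per mm; it springs back up when released.
- pointer (a point): Tip of the stop's dark steel pointer, a flat bar that sticks out of the jig's far side (+x of the window by 80 mm), 24 mm below the top plate's upper face at rest; it moves down with the stop.
- tab (a joint): Set position of the brass tab on the post: how far (m) it stands below the pointer's rest height, 0.010 to 0.020. The pointer is level with it when stop equals tab. Not to be moved.
- mark (a point): Middle of the brass tab's tongue, the height that the pointer must reach; beside the pointer, on the steel post at the jig's far side.
- jar: Small glass jar with dark lid, 52 mm across, 48 mm high, between rack and jig; origin under its centre. Stays.
- spool: Bare wooden spool, 44 mm across, 43 mm high, between rack and jig; origin under its centre. Stays.
- hammer: Hammer, 220 mm, lying at the back; origin under its middle. Stays.
- brush: Brush, 180 mm, lying at the back; origin under its middle. Stays.
- awl: Wood-handled awl, 160 mm, lying at the back; origin under its middle. Stays.
- bowl: White bowl, 90 mm across, 35 mm high, at the right side; origin under its centre. Stays.
Not all that is in view belongs to the job. Of the things that look like the part that bears window, the largest one is meant.

How it is judged (in metres and radians):
On the way, in this order (a step that is already met when the one before it is completed fails the run):
1. the round-topped lame is gripped and lifted clear of the rack (height (world z) of lame_end above 0.06 m and contact force between the fingers and lame above 1 N), for 0.2 s.
2. its bottom end is through the window plate (z of lame_end in the frame of window below -0.012 m and x of lame_end in the frame of window between -0.012 and 0.012 m and y of lame_end in the frame of window between -0.008 and 0.008 m and angle between the x axis of lame_c and the x axis of window, either way round below 0.15 rad and angle between the z axis of lame_c and the z axis of window, either way round below 0.12 rad), for 0.1 s.
At the end, for the whole second after the job is handed in: The lame stands upright (within 0.12 rad) in the window, bottom end down, at least 12 mm below the plate's upper face, pressing on the sprung stop (over 1 N), the pointer within 4 mm of the tab's height, the lame at rest and still gripped by the fingers (all of step 2 and z of pointer in the frame of mark between -0.004 and 0.004 m and contact force between the fingers and lame above 1.5 N and contact force between lame and stop above 1 N and contact force between each of the arm, the fingers and stop below 0.2 N and linear speed of lame below 0.02 m/s); the arm keeps its last pose, push and grip.
It fails at once if the brass tab is shifted by more than 3 mm (distance of mark from where it was at the start of the episode above 0.003 m).
It fails at once if another lame is shifted by more than 30 mm (distance of any of wide_lame, small_lame from where it was at the start of the episode above 0.03 m).
It fails at once if something lying on the bench is shifted by more than 30 mm (distance of any of jar, spool, hammer, brush, awl, bowl from where it was at the start of the episode above 0.03 m).
It also fails if it takes over 45 s, if anything falls off the work surface, if the arm or the gripper's body presses on something with over 40 N, if the wrist force passes 120 N, or if a joint passes its speed limit or range.

## Robot

A 6-joint arm with a two-finger parallel gripper is mounted at the origin on the work surface. World frame = base frame: x ahead of the robot, y to its left, z up, the work surface at z = 0. Lengths are in m, angles in degrees, forces in N, time in s.
With the tool pointing down it reaches from about 0.375 to 0.9 m from the base axis. Payload 3.1 kg.
Tool frame: the origin (TCP) lies midway between the tips of the shut fingers; the grasp point (between the pads) lies bot.hold_point_z behind it (bot.hold_point_z is the distance from the TCP to the grasp point, in m); z points along the fingers, y is the direction in which the jaws open and shut (so a half turn about z gives the same grasp; the last joint's range is limited). The gripper opens to 87 mm and grips with 3 to 60 N. Pads are 19 mm wide; open, the fingers measure 117 mm over their backs; the gripper's body (75 mm by 190 mm) begins 51 mm behind the grasp point.
Start: joints at [64.028, 30.224, 82.088, -0, 67.689, -10.227], TCP at [0.17, 0.602, 0.223] pointing down, gripper open.
Joint ranges: [-176.69, 176.69], [-43.24, 126.21], [12.49, 139.97], [-82, 262], [0, 151.66], [-163.58, 163.58]. Speed limits (degrees/s): [159.86, 159.86, 180, 180, 180, 180].

## Interface

Orientations are given as a 3x3 rotation matrix whose columns are the frame's x, y, z axes.
In Python, from rig import bot, vision, order gives the robot as it stands. The module is installed in compiled form; this text tells all that it offers.
- The arm moves only by the tool move_arm, never from a script. Its argument "moves" is a list of rows, each an object of numbers: "hand": the finger opening in mm, from 0 to 87; "x", "y", "z": the shift along the tool's x, y, z in units of 25 mm (1.0 is 25 mm); "wx", "wy", "wz": the turn, a rotation vector about the tool's x, y, z in degrees. In form: [{"hand": .., "x": .., "y": .., "z": .., "wx": .., "wy": .., "wz": ..}, ...]. A call has 1 to 20 rows; each row shifts and turns the commanded pose from where the row before left it, along the tool's axes as they then stand; what a row does not reach is not made up. A row lasts 1/10 s, in which the tool goes at most 50 mm and 8.59 degrees, less where a joint would pass 70% of its speed; a pose out of reach is approached as far as the arm can. A call is refused whole if a number of a shift passes 1 or a number of a turn 8.59, either way. A call with a gripper value outside its range is refused whole. The fingers move at their own pace and stop on an object; the grip force is fixed at half the most. Time passes only in rows, so rows that do not move let the fingers close. It gives the time, the measured TCP pose, the force and the opening at its end, in the units of the state.
- bot.read_state(): the state, without advancing time (a new reading comes with each control period).
- vision.capture(name): name is "scene" or "top" or "wrist"; returns a dict with "image" (384x512x3 uint8, red, green, blue), "z_map" (384x512 float32, m along the optical axis (not along the pixel's ray), 0 where there is no reading), "fx", "fy", "cx", "cy" (pixels), "pose" (4x4, takes a point from camera to world coordinates); the wrist camera has in their place "hand_eye" (4x4, takes a point from camera to tool coordinates, whose origin is the TCP and whose axes are the flange's). Camera axes: x right, y down, z forward; pixel columns grow to the right and rows downward; lengths in m; the calibration is good to about 2 mm. A picture is of the moment at which its call begins: read the wrist's pose just before it.
- order.hand_in(): hands the job in, once; it reports no verdict.
The state is a dict: "time_s": time; "joint_positions": joint angles; "qvel": joint speeds; "tau": joint torques, N m; "position": TCP position; "tcp_rot": TCP orientation; "force": force on the tool from outside, world axes, zero at the start; "moment": the same for the moment, N m; "opening": opening from 0.0 (shut) to 1.0 (fully open).
Only numpy, scipy, OpenCV 4.12 (cv2) and the standard library are available. Lean on these libraries where they do the work, as an engineer would, in place of code of your own. Each camera call takes 0.05 s, during which the arm holds its last target.

## Working session

There is one attempt and no reset: what is moved stays moved. The work goes in short steps, Python scripts to look and compute and a tool call to move; the robot and the scene stay as the last step left them, time stands still between calls to the robot, and variables do not carry over. Pictures are saved under pics/ and viewed, and the job is handed in when it is done.

Besides the shell and the picture viewer there is one more tool, called after "Request:" by a JSON object that holds its "fn" and its "kwargs", one argument or row to a line. move_arm: Moves the arm, as the interface text tells. Its arguments: {"type":"object","properties":{"moves":{"type":"array"}},"required":["moves"]}

```bash
mkdir -p pics
python3 - <<'E'
from rig import bot,vision
import cv2,numpy as np
s=bot.read_state();print({k:np.round(v,3).tolist() for k,v in s.items()},bot.hold_point_z)
for n in("scene","top"):
    c=vision.capture(n);np.savez(n+"0.npz",**c);cv2.imwrite(f"pics/{n}0.png",c["image"][:,:,::-1]);print(n,c["fx"],c["cx"],c["cy"],np.round(c["pose"],3).tolist())
E
```

```text
{'time_s': 0.0, 'joint_positions': [64.027, 30.279, 82.156, -0.0, 67.691, -10.228], 'qvel': [-0.144, -0.126, 0.005, -0.081, 0.016, -0.025], 'tau': [0.002, -44.005, -17.66, 0.063, 0.058, -0.0], 'position': [0.169, 0.601, 0.222], 'tcp_rot': [[-0.962, 0.271, -0.001], [0.271, 0.962, -0.002], [0.0, -0.002, -1.0]], 'force': [-0.155, 0.272, 0.546], 'moment': [0.007, 0.009, 0.019], 'opening': 1.001} 0.0187
scene 476.3669024345199 260.344265811063 192.26864195622343 [[-0.569, 0.444, -0.693, 1.532], [0.823, 0.297, -0.485, 0.616], [-0.01, -0.846, -0.534, 0.888], [0.0, 0.0, 0.0, 1.0]]
top 482.47848357070876 251.4139303644707 192.07381625709812 [[-0.019, -0.985, 0.169, 0.237], [-1.0, 0.022, 0.015, -0.115], [-0.019, -0.169, -0.985, 1.652], [0.0, 0.0, 0.0, 1.0]]
```

```bash
ls .
```

```text
pics
scene0.npz
top0.npz
```

View pics/scene0.png

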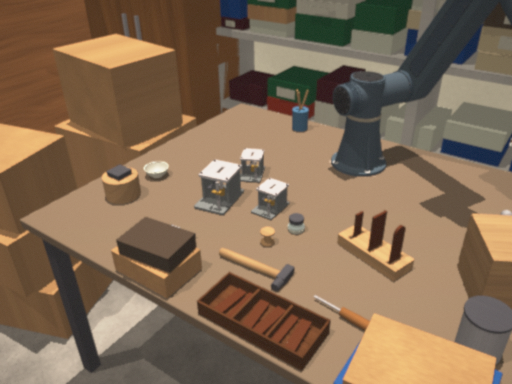

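View pics/top0.png

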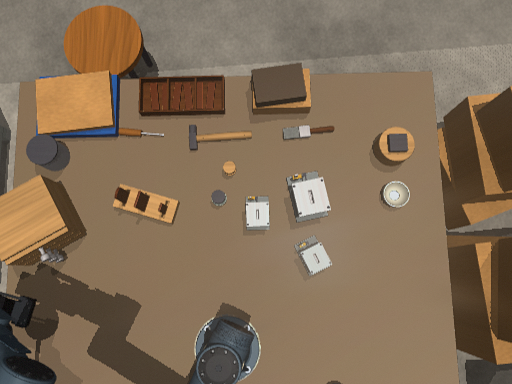

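The scene view shows the rack at (375,250) and three jigs at (220,186), (252,165) and (270,198). In the top view they are at (147,203), (310,197), (257,213) and (314,256). The largest jig is the one at top (310,197). Next I'll take close crops.

Run:
```python
import cv2,numpy as np
s=np.load("scene0.npz")["image"][:,:,::-1];t=np.load("top0.npz")["image"][:,:,::-1]
r=lambda i,x,y,w,h:cv2.resize(i[y:y+h,x:x+w],(400,300),interpolation=cv2.INTER_CUBIC)
cv2.imwrite("pics/crop0.png",np.vstack([np.hstack([r(s,330,205,88,66),r(s,190,155,88,66)]),np.hstack([r(t,105,175,80,60),r(t,270,165,80,60)])]))
```

```text
(no output)
```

View pics/crop0.png

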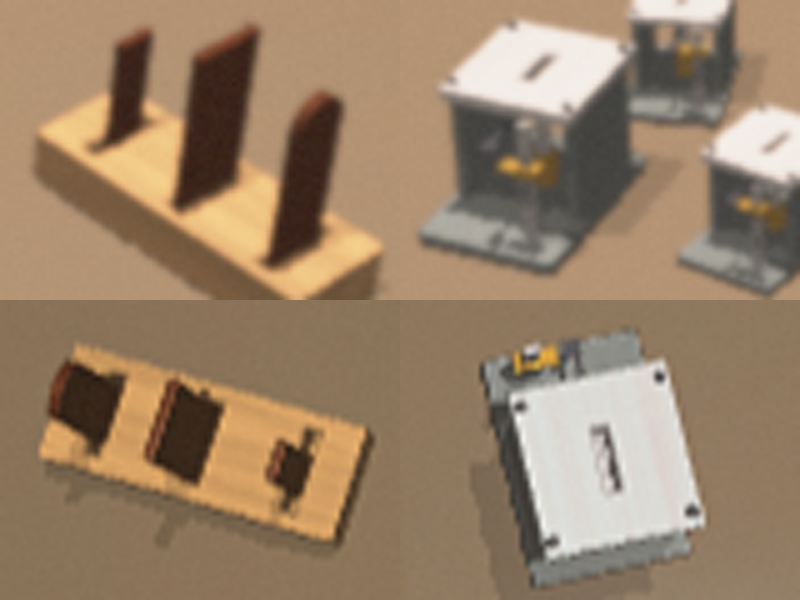

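The candidates for the lame are scene (360,220) small, (378,230) wide with square corners, and (398,243) with a round top. In the top view the round-topped one is the leftmost, at about (122,195). The candidate jigs are top (310,197), (257,213) and (314,256). I choose the largest, (310,197), with its pointer and tab on the upper side (away from the robot).

```bash
cat > h.py <<'E'
import numpy as np,cv2
def cloud(c,T=None):
    z=c["z_map"].astype(float);v,u=np.mgrid[:z.shape[0],:z.shape[1]]
    P=np.stack([(u-c["cx"])/c["fx"]*z,(v-c["cy"])/c["fy"]*z,z],-1)
    T=c["pose"] if T is None else T
    return P@T[:3,:3].T+T[:3,3]
def ray(c,u,v,zz,T=None):
    T=c["pose"] if T is None else T
    d=T[:3,:3]@np.array([(u-c["cx"])/c["fx"],(v-c["cy"])/c["fy"],1.]);return T[:3,3]+d*(zz-T[2,3])/d[2]
E
python3 - <<'E'
from h import *
for n,(x,y,w,h),(x2,y2,w2,h2) in(("top",(105,175,80,60),(280,165,60,60)),("scene",(330,205,88,75),(193,155,50,60))):
    c=dict(np.load(n+"0.npz"));P=cloud(c);I=c["image"].astype(int)
    Q=P[y:y+h,x:x+w].reshape(-1,3);C=I[y:y+h,x:x+w].reshape(-1,3)
    ok=(C[:,0]>150)&(C[:,0]-C[:,2]>55)&(abs(Q[:,2]-.036)<.007)
    r=cv2.minAreaRect(Q[ok][:,:2].astype(np.float32)*1000);print(n,"rack",ok.sum(),r)
    ok=(Q[:,2]>.06)&(C[:,0]<130);
    k,lab,ce=cv2.kmeans(Q[ok][:,:2].astype(np.float32),3,None,(3,50,1e-5),5,2)
    for i in range(3):
        q=Q[ok][lab[:,0]==i];print(" lame",len(q),q[:,:2].mean(0).round(4),q[:,2].max().round(4),cv2.minAreaRect(q[:,:2].astype(np.float32)*1000))
    Q=P[y2:y2+h2,x2:x2+w2].reshape(-1,3);ok=(abs(Q[:,2]-.11)<.006)
    print(" plate",ok.sum(),cv2.minAreaRect(Q[ok][:,:2].astype(np.float32)*1000),np.median(Q[ok][:,2]))
E
```

```text
top rack 863 ((483.1606140136719, 272.4644470214844), (210.50831604003906, 80.19515991210938), 72.37477111816406)
 lame 4 [ 0.2366 -0.1146] 1.652 ((236.62229919433594, -114.57211303710938), (0.0, 0.0), 0.0)
 lame 203 [0.4753 0.2546] 0.1522 ((470.2663269042969, 239.12368774414062), (79.63563537597656, 53.55817413330078), 71.50495910644531)
 lame 127 [0.5027 0.3362] 0.1509 ((503.40057373046875, 337.75604248046875), (12.027063369750977, 41.01211929321289), 78.12715148925781)
 plate 978 ((494.13983154296875, -279.5261535644531), (136.49545288085938, 104.3838882446289), 11.214367866516113) 0.1100180443459906
scene rack 957 ((482.97412109375, 272.0787353515625), (213.3529510498047, 84.6791763305664), 72.34008026123047)
 lame 478 [0.4809 0.2582] 0.1497 ((467.23236083984375, 246.677734375), (83.93062591552734, 56.97262954711914), 60.15835189819336)
 lame 7 [1.5323 0.6156] 0.8876 ((1532.34521484375, 615.6260375976562), (0.0, 0.0), 0.0)
 lame 280 [0.5095 0.3408] 0.1497 ((505.8170471191406, 340.0746154785156), (10.933656692504883, 44.71067428588867), 71.46294403076172)
 plate 591 ((492.87017822265625, -280.95660400390625), (143.73524475097656, 110.68017578125), 10.747170448303223) 0.11025915952781506
```

Request:
{"fn": "move_arm", "kwargs": {
  "moves": [
    {"x":-0.5,"y":-0.2,"z":-0.2},
    {"x":-1,"y":-0.4,"z":-0.2},
    {"x":-1,"y":-0.4,"z":-0.2,"wz":1},
    {"x":-1,"y":-0.4,"z":-0.2,"wz":0.9},
    {"x":-1,"y":-0.4,"z":-0.2},
    {"x":-1,"y":-0.4,"z":-0.2},
    {"x":-1,"y":-0.4},
    {"x":-1,"y":-0.4},
    {"x":-1,"y":-0.5},
    {"x":-1,"y":-0.5},
    {"x":-1,"y":-0.5},
    {"x":-1,"y":-0.5},
    {"x":-1,"y":-0.5},
    {"x":-1,"y":-0.5},
    {"x":-1,"y":-0.5},
    {"x":-1,"y":-0.5},
    {"hand":87},
    {"hand":87}
  ]
}}

```text
schema error: expected keys hand, x, y, z, wx, wy, wz
```

```bash
cat > w.py <<'E'
from h import *
from rig import bot,vision
def wrist(name):
    s=bot.read_state();c=vision.capture("wrist")
    T=np.eye(4);T[:3,:3]=s["tcp_rot"];T[:3,3]=s["position"]
    c["pose"]=T@c["hand_eye"];np.savez(name+".npz",**c);cv2.imwrite(f"pics/{name}.png",c["image"][:,:,::-1])
    print("pos",np.round(s["position"],4),"rot",np.round(s["tcp_rot"],4).tolist(),"F",np.round(s["force"],2),"op",s["opening"],"t",s["time_s"])
    return c
E
python3 -c "
from w import *
c=wrist('w1');print(np.round(c['hand_eye'],3),c['fx'])"
```

```text
pos [0.1693 0.6009 0.2217] rot [[-0.9625, 0.2714, -0.0009], [0.2714, 0.9625, -0.0018], [0.0004, -0.002, -1.0]] F [ 0.31 -0.58  0.08] op 0.9977849008578885 t 0.1
[[ 0.001 -0.963 -0.27   0.074]
 [ 1.     0.001  0.002 -0.   ]
 [-0.002 -0.27   0.963 -0.161]
 [ 0.     0.     0.     1.   ]] 310.70904641612367
```

View pics/w1.png

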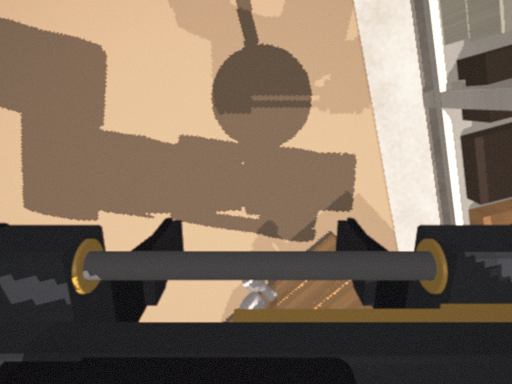

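Request:
{"fn": "move_arm", "kwargs": {
  "moves": [
    {"hand":87,"x":-0.5,"y":-0.2,"z":0,"wx":0,"wy":0,"wz":0},
    {"hand":87,"x":-0.9,"y":-0.3,"z":0,"wx":0,"wy":0,"wz":0},
    {"hand":87,"x":-1,"y":-0.4,"z":0,"wx":0,"wy":0,"wz":0},
    {"hand":87,"x":-1,"y":-0.4,"z":0,"wx":0,"wy":0,"wz":0},
    {"hand":87,"x":-1,"y":-0.4,"z":0,"wx":0,"wy":0,"wz":0},
    {"hand":87,"x":-1,"y":-0.4,"z":0,"wx":0,"wy":0,"wz":0},
    {"hand":87,"x":-1,"y":-0.4,"z":0,"wx":0,"wy":0,"wz":0},
    {"hand":87,"x":-1,"y":-0.4,"z":0,"wx":0,"wy":0,"wz":0},
    {"hand":87,"x":-1,"y":-0.4,"z":0,"wx":0,"wy":0,"wz":0},
    {"hand":87,"x":-1,"y":-0.4,"z":0,"wx":0,"wy":0,"wz":0},
    {"hand":87,"x":-1,"y":-0.4,"z":0,"wx":0,"wy":0,"wz":0},
    {"hand":87,"x":-1,"y":-0.4,"z":0,"wx":0,"wy":0,"wz":0},
    {"hand":87,"x":-1,"y":-0.4,"z":0.1,"wx":0,"wy":0,"wz":0},
    {"hand":87,"x":-1,"y":-0.4,"z":0.1,"wx":0,"wy":0,"wz":0},
    {"hand":87,"x":-1,"y":-0.4,"z":0.2,"wx":0,"wy":0,"wz":0},
    {"hand":87,"x":-1,"y":-0.4,"z":0.2,"wx":0,"wy":0,"wz":0},
    {"hand":87,"x":-1,"y":-0.4,"z":0.1,"wx":0,"wy":0,"wz":0},
    {"hand":87,"x":-1,"y":-0.2,"z":0.1,"wx":0,"wy":0,"wz":0},
    {"hand":87,"x":-0.7,"y":0,"z":0,"wx":0,"wy":0,"wz":1.9},
    {"hand":87,"x":0,"y":0,"z":0,"wx":0,"wy":0,"wz":0}
  ]
}}

```text
time_s: 2.15
position: [0.5622, 0.3155, 0.2023]
tcp_rot: [[-0.952, 0.306, 0.002], [0.306, 0.952, -0.0], [-0.002, 0.0, -1.0]]
force: [-0.4, 0.8, 0.9]
opening: 0.998
```

```bash
python3 -c "
from w import *
c=wrist('w2')"
```

```text
pos [0.5622 0.3155 0.2023] rot [[-0.952, 0.306, 0.0016], [0.306, 0.952, -0.0003], [-0.0016, 0.0002, -1.0]] F [-0.38  0.84  0.91] op 0.9981451226449826 t 2.15
```

View pics/w2.png

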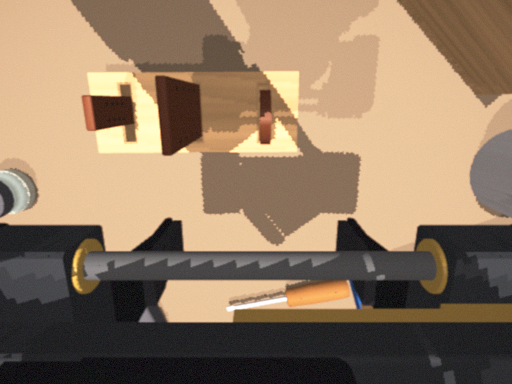

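The wrist view shows the rack across the top. The round-topped lame stands at (265,117), nearly directly under the camera, the wide one at (180,115) and the small one at (110,112).

```bash
cat > lame.py <<'E'
from h import *
import sys
c=dict(np.load(sys.argv[1]));P=cloud(c);I=c["image"].astype(int)
m=(P[...,2]>.06)&(P[...,2]<.16)&(I[...,0]<150)&(np.hypot(P[...,0]-.505,P[...,1]-.339)<.045)
Q=P[m];print(len(Q),Q[:,2].max())
for lo,hi in((.06,.1),(.1,.125),(.125,.138),(.138,.16)):
    q=Q[(Q[:,2]>=lo)&(Q[:,2]<hi)]
    if len(q)>8:print(lo,len(q),cv2.minAreaRect(q[:,:2].astype(np.float32)*1000))
R=P[:230][abs(P[:230,:,2]-.036)<.004];print("rack",cv2.minAreaRect(R[:,:2].astype(np.float32)*1000))
E
python3 lame.py w2.npz
python3 - <<'E'
import cv2,numpy as np
i=np.load('w2.npz')['image'][60:160,200:320,::-1];cv2.imwrite('pics/w2c.png',cv2.resize(i,(720,600),interpolation=2))
E
```

```text
431 0.1453677558181735
0.125 110 ((504.40740966796875, 338.4090881347656), (7.195949554443359, 37.766624450683594), 71.70569610595703)
0.138 321 ((504.7305603027344, 338.62921142578125), (7.597940444946289, 31.004852294921875), 72.09249877929688)
rack ((507.5707702636719, 331.460693359375), (568.8367309570312, 216.52777099609375), 72.05597686767578)
```

View pics/w2c.png

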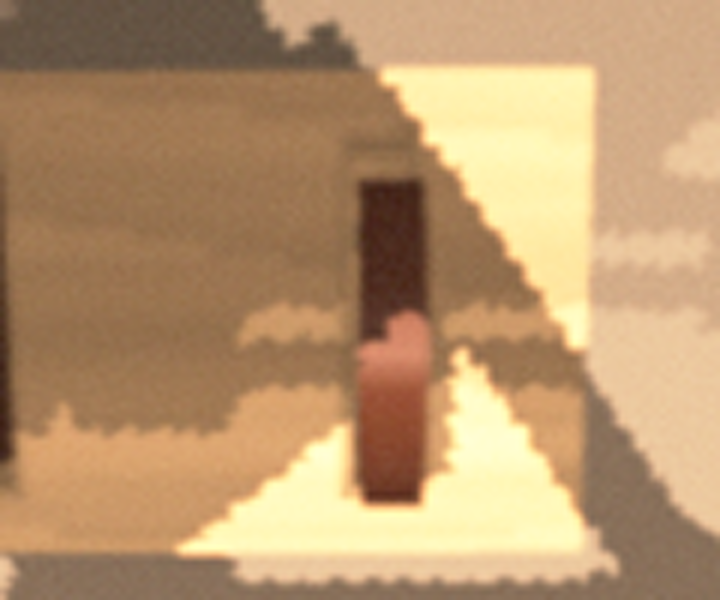

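Request:
{"fn": "move_arm", "kwargs": {
  "moves": [
    {"hand":50,"x":0.8,"y":0.1,"z":0,"wx":0,"wy":0,"wz":0},
    {"hand":50,"x":0.9,"y":0.07,"z":0,"wx":0,"wy":0,"wz":0},
    {"hand":50,"x":0.78,"y":0,"z":0,"wx":0,"wy":0,"wz":0},
    {"hand":50,"x":0,"y":0,"z":0,"wx":0,"wy":0,"wz":0},
    {"hand":50,"x":0,"y":0,"z":0.5,"wx":0,"wy":0,"wz":0},
    {"hand":50,"x":0,"y":0,"z":0.5,"wx":0,"wy":0,"wz":0},
    {"hand":50,"x":0,"y":0,"z":0.5,"wx":0,"wy":0,"wz":0},
    {"hand":50,"x":0,"y":0,"z":0,"wx":0,"wy":0,"wz":0}
  ]
}}

```text
time_s: 3.0
position: [0.5007, 0.3392, 0.1619]
tcp_rot: [[-0.953, 0.304, -0.005], [0.304, 0.953, -0.002], [0.004, -0.004, -1.0]]
force: [0.2, -0.2, 0.9]
opening: 0.574
```

```bash
python3 -c "
from w import *
c=wrist('w3')"; python3 lame.py w3.npz
```

```text
pos [0.5007 0.3392 0.1619] rot [[-0.9527, 0.3037, -0.0052], [0.3037, 0.9527, -0.0024], [0.0042, -0.0038, -1.0]] F [ 0.23 -0.21  0.9 ] op 0.5739129114148596 t 3.0
929 0.1467713192810329
0.06 119 ((485.89263916015625, 344.588623046875), (7.965757846832275, 0.8928187489509583), 73.84790802001953)
0.1 101 ((485.7206115722656, 344.3730773925781), (7.664639472961426, 0.897132396697998), 73.13711547851562)
0.125 165 ((503.1442565917969, 339.0156555175781), (7.930593490600586, 36.94279479980469), 72.40135192871094)
0.138 544 ((504.2012634277344, 338.6986999511719), (7.612082004547119, 30.951906204223633), 72.7793960571289)
rack ((467.0457458496094, 366.5948486328125), (412.0878601074219, 173.10472106933594), 88.7336196899414)
```

View pics/w3.png

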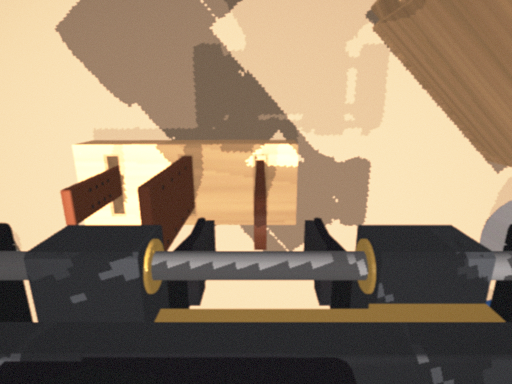

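The lame is centred between the fingers at (0.5048,0.3386) and the TCP is 4 mm off in x. I'll correct that, go down and grip.

Request:
{"fn": "move_arm", "kwargs": {
  "moves": [
    {"hand":50,"x":-0.16,"y":0.02,"z":0.4,"wx":0,"wy":0,"wz":0},
    {"hand":50,"x":0,"y":0,"z":0.5,"wx":0,"wy":0,"wz":0},
    {"hand":50,"x":0,"y":0,"z":0.5,"wx":0,"wy":0,"wz":0},
    {"hand":50,"x":0,"y":0,"z":0.5,"wx":0,"wy":0,"wz":0},
    {"hand":50,"x":0,"y":0,"z":0.5,"wx":0,"wy":0,"wz":0},
    {"hand":50,"x":0,"y":0,"z":0.4,"wx":0,"wy":0,"wz":0},
    {"hand":50,"x":0,"y":0,"z":0,"wx":0,"wy":0,"wz":0}
  ]
}}

```text
time_s: 3.75
position: [0.5046, 0.3391, 0.0931]
tcp_rot: [[-0.953, 0.303, -0.003], [0.303, 0.953, -0.001], [0.003, -0.002, -1.0]]
force: [-0.2, -0.5, -0.4]
opening: 0.573
```

Request:
{"fn": "move_arm", "kwargs": {
  "moves": [
    {"hand":0,"x":0,"y":0,"z":0,"wx":0,"wy":0,"wz":0},
    {"hand":0,"x":0,"y":0,"z":0,"wx":0,"wy":0,"wz":0},
    {"hand":0,"x":0,"y":0,"z":0,"wx":0,"wy":0,"wz":0},
    {"hand":0,"x":0,"y":0,"z":0,"wx":0,"wy":0,"wz":0},
    {"hand":0,"x":0,"y":0,"z":0,"wx":0,"wy":0,"wz":0},
    {"hand":0,"x":0,"y":0,"z":0,"wx":0,"wy":0,"wz":0},
    {"hand":0,"x":0,"y":0,"z":0,"wx":0,"wy":0,"wz":0},
    {"hand":0,"x":0,"y":0,"z":0,"wx":0,"wy":0,"wz":0}
  ]
}}

```text
time_s: 4.55
position: [0.5058, 0.3395, 0.0952]
tcp_rot: [[-0.953, 0.303, 0.0], [0.303, 0.953, -0.0], [-0.0, -0.0, -1.0]]
force: [-0.1, -1.0, 2.1]
opening: 0.092
```

Request:
{"fn": "move_arm", "kwargs": {
  "moves": [
    {"hand":0,"x":0,"y":0,"z":-0.3,"wx":0,"wy":0,"wz":0},
    {"hand":0,"x":0,"y":0,"z":-0.4,"wx":0,"wy":0,"wz":0},
    {"hand":0,"x":0,"y":0,"z":-0.5,"wx":0,"wy":0,"wz":0},
    {"hand":0,"x":0,"y":0,"z":-0.5,"wx":0,"wy":0,"wz":0},
    {"hand":0,"x":0,"y":0,"z":-0.5,"wx":0,"wy":0,"wz":0},
    {"hand":0,"x":0,"y":0,"z":-0.5,"wx":0,"wy":0,"wz":0},
    {"hand":0,"x":0,"y":0,"z":-0.5,"wx":0,"wy":0,"wz":0},
    {"hand":0,"x":0,"y":0,"z":-0.5,"wx":0,"wy":0,"wz":0},
    {"hand":0,"x":0,"y":0,"z":-0.5,"wx":0,"wy":0,"wz":0},
    {"hand":0,"x":0,"y":0,"z":-0.5,"wx":0,"wy":0,"wz":0},
    {"hand":0,"x":0,"y":0,"z":-0.5,"wx":0,"wy":0,"wz":0},
    {"hand":0,"x":0,"y":0,"z":-0.5,"wx":0,"wy":0,"wz":0},
    {"hand":0,"x":0,"y":0,"z":-0.5,"wx":0,"wy":0,"wz":0},
    {"hand":0,"x":0,"y":0,"z":0,"wx":0,"wy":0,"wz":0},
    {"hand":0,"x":0,"y":0,"z":0,"wx":0,"wy":0,"wz":0},
    {"hand":0,"x":0,"y":0,"z":0,"wx":0,"wy":0,"wz":0}
  ]
}}

```text
time_s: 6.15
position: [0.5053, 0.3394, 0.2493]
tcp_rot: [[-0.953, 0.303, -0.002], [0.303, 0.953, -0.001], [0.001, -0.001, -1.0]]
force: [0.0, 0.1, -0.8]
opening: 0.086
```

Run:
```python
from w import *
c=wrist('w4')
c=vision.capture("scene");np.savez("scene1.npz",**c);cv2.imwrite("pics/scene1.png",cv2.resize(c["image"][100:300,200:450,::-1],(750,600),interpolation=2))
P=cloud(c);I=c["image"].astype(int)
m=(I[...,0]<130)&(I[...,0]-I[...,2]>20)&(np.hypot(P[...,0]-.505,P[...,1]-.34)<.05)&(P[...,2]>.12);Q=P[m]
print(len(Q),Q.min(0),Q.max(0),Q.mean(0))
```

```text
pos [0.5053 0.3394 0.2493] rot [[-0.9529, 0.3031, -0.0015], [0.3031, 0.953, -0.0007], [0.0012, -0.0011, -1.0]] F [ 0.03  0.13 -0.79] op 0.08638082851399959 t 6.15
746 [0.48196877 0.2950147  0.15833683] [0.5483137  0.3876428  0.45662856] [0.51655612 0.3428673  0.28570035]
```

View pics/w4.png

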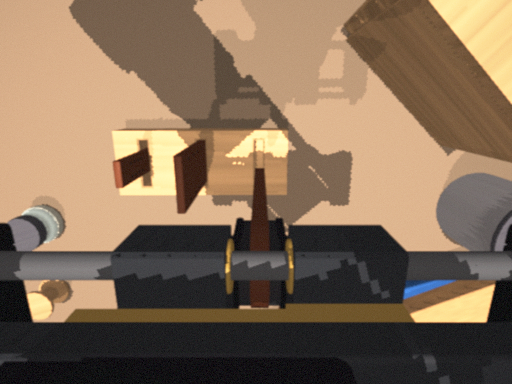

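View pics/scene1.png

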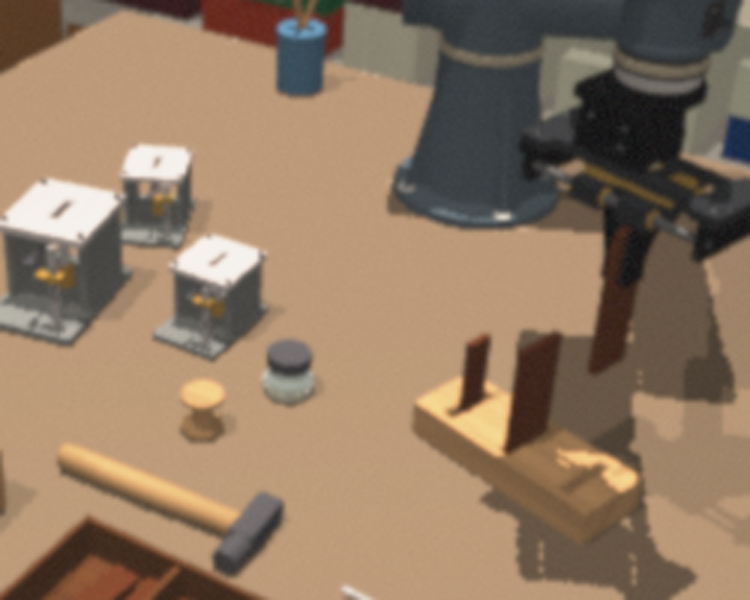

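The lame is lifted and upright, and the wide and small lames are still in their slots. Next I'll get a coarse fix on the window.

Run:
```python
from h import *
c=dict(np.load("top0.npz"));P=cloud(c);I=c["image"].astype(int)
print("win",ray(c,311.2,197,.11))
m=np.zeros(P.shape[:2],bool);m[160:225,285:335]=1
m&=(abs(P[...,2]-.11)<.004)&(I.min(-1)>150);v,u=np.nonzero(m)
n,l,st,ce=cv2.connectedComponentsWithStats(m.astype(np.uint8));k=1+st[1:,4].argmax();Q=np.argwhere(l==k)
xy=np.array([ray(c,b,a,.11)[:2] for a,b in Q]);print(cv2.minAreaRect((xy*1000).astype(np.float32)))
for nm,(x,y,w,h) in{"c":(240,190,35,45),"r":(290,230,45,50)}.items():
    Q=P[y:y+h,x:x+w].reshape(-1,3);print(nm,np.percentile(Q[:,2],[50,80,95]),Q[Q[:,2]>.05].mean(0))
```

```text
win [ 0.48067953 -0.2837826   0.11      ]
((481.4859924316406, -282.8663635253906), (110.61114501953125, 103.07766723632812), 10.901241302490234)
c [0.00581855 0.07854528 0.0832655 ] [ 0.43340163 -0.10744922  0.09125935]
r [0.00316351 0.07640076 0.08231644] [ 0.28634025 -0.28986876  0.09782501]
```

Request:
{"fn": "move_arm", "kwargs": {
  "moves": [
    {"hand":0,"x":-0.2,"y":-0.5,"z":0,"wx":0,"wy":0,"wz":0},
    {"hand":0,"x":-0.4,"y":-0.9,"z":0,"wx":0,"wy":0,"wz":0},
    {"hand":0,"x":-0.4,"y":-0.95,"z":0,"wx":0,"wy":0,"wz":0},
    {"hand":0,"x":-0.4,"y":-0.95,"z":0,"wx":0,"wy":0,"wz":0},
    {"hand":0,"x":-0.4,"y":-0.95,"z":0,"wx":0,"wy":0,"wz":0},
    {"hand":0,"x":-0.4,"y":-0.95,"z":0,"wx":0,"wy":0,"wz":0},
    {"hand":0,"x":-0.4,"y":-0.95,"z":0,"wx":0,"wy":0,"wz":0},
    {"hand":0,"x":-0.4,"y":-0.95,"z":0,"wx":0,"wy":0,"wz":0},
    {"hand":0,"x":-0.4,"y":-0.95,"z":0,"wx":0,"wy":0,"wz":0},
    {"hand":0,"x":-0.4,"y":-0.95,"z":0,"wx":0,"wy":0,"wz":0},
    {"hand":0,"x":-0.4,"y":-0.95,"z":0,"wx":0,"wy":0,"wz":0},
    {"hand":0,"x":-0.4,"y":-0.95,"z":0,"wx":0,"wy":0,"wz":0},
    {"hand":0,"x":-0.4,"y":-0.95,"z":0,"wx":0,"wy":0,"wz":0},
    {"hand":0,"x":-0.4,"y":-0.95,"z":0,"wx":0,"wy":0,"wz":0},
    {"hand":0,"x":-0.4,"y":-0.95,"z":0,"wx":0,"wy":0,"wz":0},
    {"hand":0,"x":-0.4,"y":-0.95,"z":0,"wx":0,"wy":0,"wz":0},
    {"hand":0,"x":-0.4,"y":-0.95,"z":0,"wx":0,"wy":0,"wz":0},
    {"hand":0,"x":-0.4,"y":-0.95,"z":0,"wx":0,"wy":0,"wz":0},
    {"hand":0,"x":-0.4,"y":-0.95,"z":0,"wx":0,"wy":0,"wz":0},
    {"hand":0,"x":-0.4,"y":-0.95,"z":0,"wx":0,"wy":0,"wz":0}
  ]
}}

```text
time_s: 8.25
position: [0.5506, -0.1619, 0.2497]
tcp_rot: [[-0.953, 0.304, -0.001], [0.304, 0.953, 0.0], [0.001, -0.0, -1.0]]
force: [0.2, -0.0, 0.3]
opening: 0.091
```

Request:
{"fn": "move_arm", "kwargs": {
  "moves": [
    {"hand":0,"x":-0.4,"y":-0.95,"z":0,"wx":0,"wy":0,"wz":0},
    {"hand":0,"x":-0.4,"y":-0.95,"z":0,"wx":0,"wy":0,"wz":0},
    {"hand":0,"x":-0.4,"y":-0.95,"z":0,"wx":0,"wy":0,"wz":0},
    {"hand":0,"x":-0.4,"y":-0.95,"z":0,"wx":0,"wy":0,"wz":0},
    {"hand":0,"x":-0.1,"y":-0.2,"z":0,"wx":0,"wy":0,"wz":-3},
    {"hand":0,"x":0,"y":0,"z":0,"wx":0,"wy":0,"wz":-5},
    {"hand":0,"x":0,"y":0,"z":0,"wx":0,"wy":0,"wz":-5},
    {"hand":0,"x":0,"y":0,"z":0,"wx":0,"wy":0,"wz":-5},
    {"hand":0,"x":0,"y":0,"z":0,"wx":0,"wy":0,"wz":-5},
    {"hand":0,"x":0,"y":0,"z":0,"wx":0,"wy":0,"wz":-4},
    {"hand":0,"x":0,"y":0,"z":0,"wx":0,"wy":0,"wz":-1.6},
    {"hand":0,"x":0,"y":0,"z":0,"wx":0,"wy":0,"wz":0},
    {"hand":0,"x":0,"y":0,"z":0,"wx":0,"wy":0,"wz":0}
  ]
}}

```text
time_s: 9.55
position: [0.5613, -0.2686, 0.2499]
tcp_rot: [[-0.982, -0.189, -0.0], [-0.189, 0.982, 0.0], [0.0, 0.0, -1.0]]
force: [0.2, 0.3, -1.5]
opening: 0.087
```

```bash
python3 -c "
from w import *
c=wrist('w5')"
```

```text
pos [ 0.5613 -0.2686  0.2499] rot [[-0.982, -0.1889, -0.0004], [-0.1889, 0.982, 0.0001], [0.0004, 0.0002, -1.0]] F [ 0.18  0.27 -1.54] op 0.08718458480984102 t 9.55
```

View pics/w5.png

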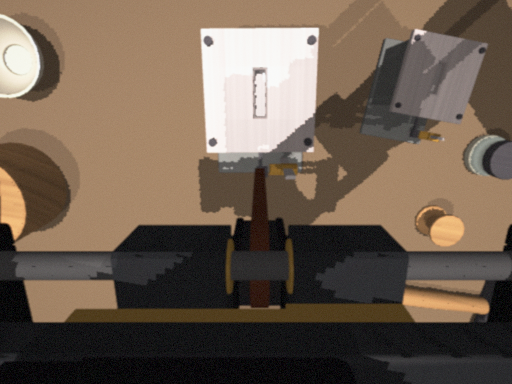

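The wrist view shows the large jig with its window at (260,93), and its tab and pointer at (285,170). The lame hangs in the fingers with its bottom tip at about (260,168).

```bash
cat > win.py <<'E'
from h import *
import sys
c=dict(np.load(sys.argv[1]));P=cloud(c);I=c["image"].astype(int);T=c["pose"]@np.linalg.inv(c["hand_eye"])
toT=lambda p:(np.atleast_2d(p)-T[:3,3])@T[:3,:3]
m=((abs(P[...,2]-.11)<.005)&(I.min(-1)>110)).astype(np.uint8);m[240:]=0
n,l,st,ce=cv2.connectedComponentsWithStats(m);k=1+st[1:,4].argmax();M=(l==k).astype(np.uint8)
cs,hi=cv2.findContours(M,cv2.RETR_CCOMP,cv2.CHAIN_APPROX_NONE)
for q,hh in zip(cs,hi[0]):
    if cv2.contourArea(q)<150: continue
    w=np.array([ray(c,a[0][0],a[0][1],.11)[:2] for a in q]);r=cv2.minAreaRect((w*1000).astype(np.float32))
    print("hole" if hh[3]>=0 else "outer",np.round(r[0],1),np.round(r[1],1),round(r[2],2),"tool",toT([r[0][0]/1e3,r[0][1]/1e3,.11]).round(4), cv2.minAreaRect(q))
print("z med",np.median(P[...,2][M>0]))
t=toT(P.reshape(-1,3)).reshape(P.shape)
lm=(abs(t[...,1])<.012)&(t[...,0]>.01)&(t[...,0]<.03)&(t[...,2]>0)&(t[...,2]<.1)&(I[...,0]<160)
for a in np.arange(.0,.1,.01):
    q=t[lm&(t[...,2]>=a)&(t[...,2]<a+.01)]
    if len(q)>4:print(round(a,2),len(q),"x",np.percentile(q[:,0],[50,90]).round(4),"y",np.percentile(q[:,1],[2,98]).round(4),"mid",(np.percentile(q[:,1],[2,98]).sum()/2).round(4))
print("zmax",t[lm][:,2].max())
E
python3 win.py w5.npz
```

```text
outer [ 481.9 -283.1] [108.9 103.6] 11.23 tool [[0.0807 0.0007 0.1399]] ((259.5, 89.5), (123.0, 117.0), 90.0)
hole [ 482.1 -282.9] [41.7 11.3] 10.94 tool [[0.0804 0.0009 0.1399]] ((260.0, 92.5), (47.0, 12.0), 90.0)
z med 0.10888114090946341
0.0 81 x [0.0205 0.0208] y [-0.0059  0.0102] mid 0.0021
0.01 69 x [0.0205 0.0207] y [-0.0036  0.0041] mid 0.0003
0.02 55 x [0.0204 0.0207] y [-0.0037  0.0037] mid 0.0
0.03 48 x [0.0205 0.0207] y [-0.0033  0.0039] mid 0.0003
0.04 43 x [0.0204 0.0207] y [-0.0035  0.0041] mid 0.0003
0.05 41 x [0.0205 0.0207] y [-0.0036  0.0043] mid 0.0003
0.06 32 x [0.0205 0.0206] y [-0.0031  0.0037] mid 0.0003
0.07 24 x [0.0205 0.0208] y [-0.0031  0.0039] mid 0.0004
0.08 29 x [0.0204 0.0205] y [-0.0033  0.004 ] mid 0.0004
zmax 0.08930468778510456
```

Run:
```python
from w import *
c=dict(np.load("w5.npz"));P=cloud(c);i=c["image"]
a=cv2.resize(i[150:200,225:325,::-1],(800,400),interpolation=cv2.INTER_NEAREST);cv2.imwrite("pics/w5c.png",a)
C=np.array([[.982,.189],[-.189,.982]])
w=np.array([.482,-.283]);J=(P[...,:2]-w)@C.T
I=i.astype(int)
for v in range(152,186,2):
    print(v,[(int(J[v,u,0]*1000),int(J[v,u,1]*1000),int(P[v,u,2]*1000)) for u in range(268,308,4)])
c=dict(np.load("scene0.npz"));cv2.imwrite("pics/s0c.png",cv2.resize(c["image"][155:220,190:255,::-1],(600,600),interpolation=cv2.INTER_NEAREST))
P=cloud(c);I=c["image"].astype(int);J=(P[...,:2]-w)@C.T
br=(I[...,0]-I[...,2]>70)&(abs(J[...,0]-.08)<.03)&(abs(J[...,1])<.06)&(P[...,2]>.03)
for v,u in np.argwhere(br):print(v,u,I[v,u],(J[v,u]*1000).round(),(P[v,u,2]*1000).round())
```

```text
152 [(71, 10, 11), (70, 16, 12), (71, 21, 11), (71, 26, 10), (71, 31, 10), (71, 36, 10), (70, 41, 12), (71, 47, 10), (71, 52, 11), (73, 59, 0)]
154 [(73, 10, 11), (73, 16, 10), (73, 21, 11), (73, 26, 10), (73, 31, 10), (73, 36, 12), (73, 42, 10), (73, 47, 11), (73, 52, 9), (75, 59, -2)]
156 [(76, 10, 10), (76, 16, 11), (76, 21, 10), (76, 26, 10), (76, 31, 11), (76, 37, 10), (76, 42, 11), (76, 47, 10), (76, 52, 10), (78, 59, -1)]
158 [(78, 10, 11), (79, 16, 10), (79, 21, 10), (77, 26, 16), (78, 31, 16), (79, 37, 10), (79, 42, 10), (78, 47, 12), (78, 52, 11), (81, 59, -1)]
160 [(81, 11, 10), (81, 16, 12), (81, 21, 11), (78, 25, 26), (78, 30, 30), (78, 35, 29), (81, 42, 11), (81, 47, 10), (81, 52, 11), (83, 59, 0)]
162 [(84, 11, 11), (84, 16, 10), (84, 21, 10), (80, 25, 28), (78, 29, 43), (78, 34, 42), (84, 42, 11), (84, 47, 10), (84, 52, 10), (86, 59, -1)]
164 [(86, 11, 12), (74, 13, 74), (74, 17, 75), (74, 22, 74), (73, 26, 76), (73, 31, 76), (73, 35, 76), (74, 40, 74), (87, 53, 10), (89, 59, 0)]
166 [(89, 11, 11), (76, 13, 74), (76, 17, 74), (76, 22, 75), (75, 26, 76), (75, 30, 77), 
[... 1608 characters left out ...]
1 216 [164 127  73] [83. 29.] 82.0
191 218 [150 119  78] [78. 33.] 80.0
191 219 [183 139  74] [79. 37.] 81.0
191 220 [178 134  65] [80. 42.] 83.0
191 221 [140 106  53] [76. 43.] 81.0
192 212 [138 109  65] [85. 15.] 76.0
192 213 [163 125  68] [88. 20.] 79.0
192 214 [177 134  67] [82. 20.] 75.0
192 215 [168 127  63] [78. 22.] 73.0
192 216 [150 115  61] [83. 28.] 78.0
192 217 [151 116  65] [84. 32.] 79.0
192 218 [160 122  63] [84. 36.] 80.0
192 219 [189 143  70] [82. 39.] 80.0
192 220 [168 126  61] [78. 40.] 77.0
192 221 [125  95  46] [73. 41.] 75.0
193 217 [127  97  52] [87. 34.] 77.0
193 218 [130  99  51] [87. 38.] 78.0
193 219 [138 106  54] [79. 37.] 74.0
193 220 [124  94  48] [85. 44.] 79.0
```

View pics/w5c.png

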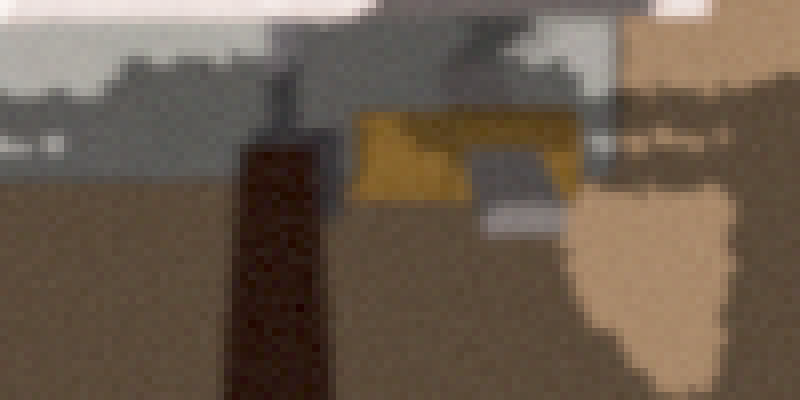

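View pics/s0c.png

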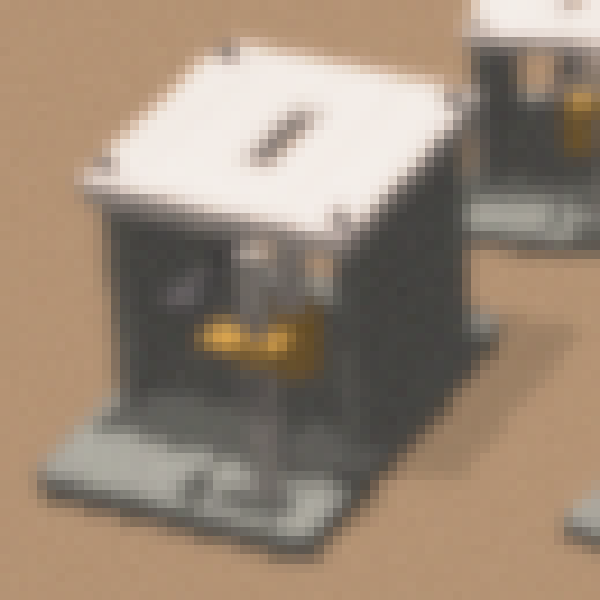

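Run:
```python
from h import *
C=np.array([[.982,.189],[-.189,.982]]);w=np.array([.482,-.283])
c=dict(np.load("w5.npz"));P=cloud(c);J=(P[...,:2]-w)@C.T
for v in range(156,178,1):print(v,[(int(J[v,u,0]*1000),int(J[v,u,1]*1000),round(P[v,u,2]*1000,1)) for u in range(258,270,2)])
m=(abs(J[...,0]-.08)<.006)&(abs(J[...,1]-.018)<.004)&(P[...,2]>.06);print("tongue",np.median(P[m][:,2]),m.sum())
m=(abs(J[...,0])<.05)&(abs(J[...,1]-.035)<.01)&(P[...,2]>.1);print("plate",np.median(P[m][:,2]))
m=(abs(J[...,0]-.08)<.02)&(abs(J[...,1])<.008)&(P[...,2]>.08)&(P[...,2]<.095);print("ptr",np.median(P[m][:,2]),m.sum(),J[m].min(0),J[m].max(0))
c=dict(np.load("scene0.npz"));P=cloud(c);J=(P[...,:2]-w)@C.T;I=c["image"]
for v in range(180,196):print(v,[(int(J[v,u,0]*1000),int(J[v,u,1]*1000),round(P[v,u,2]*1000),int(I[v,u,0])) for u in range(206,216)])
```

```text
156 [(76, -2, np.float64(11.2)), (6, 0, np.float64(411.0)), (76, 3, np.float64(10.9)), (76, 5, np.float64(11.6)), (76, 8, np.float64(12.2)), (76, 10, np.float64(10.9))]
157 [(77, -2, np.float64(10.2)), (64, 0, np.float64(87.0)), (77, 3, np.float64(10.6)), (77, 5, np.float64(10.3)), (77, 8, np.float64(10.5)), (77, 10, np.float64(11.9))]
158 [(79, -2, np.float64(10.9)), (65, 0, np.float64(86.2)), (78, 3, np.float64(11.2)), (78, 5, np.float64(11.9)), (78, 8, np.float64(11.7)), (78, 10, np.float64(11.6))]
159 [(80, -2, np.float64(10.4)), (66, 0, np.float64(87.0)), (80, 3, np.float64(9.9)), (80, 5, np.float64(10.2)), (80, 8, np.float64(12.7)), (80, 11, np.float64(9.4))]
160 [(81, -2, np.float64(10.3)), (67, 0, np.float64(86.6)), (81, 3, np.float64(12.2)), (81, 5, np.float64(11.1)), (81, 8, np.float64(10.1)), (81, 11, np.float64(10.6))]
161 [(83, -2, np.float64(10.5)), (68, 0, np.float64(86.2)), (82, 3, np.float64(11.4)), (82, 5, np.float64(11.2)), (82, 8, np.float64(11.1)), (82, 11, np.float64(12.1))]
162 [(84, -2, np.float64(10.7)), (69, 0, np.float64(85.9)), (84, 3, np.float64(10.5)), (
[... 5177 characters left out ...]
23, 69), (8, -39, 17, 79), (3, -38, 15, 103), (85, 14, 76, 138), (88, 20, 79, 163), (81, 20, 75, 177), (78, 21, 73, 168)]
193 [(40, -35, 33, 69), (30, -37, 27, 70), (20, -40, 20, 72), (16, -38, 18, 72), (4, -41, 11, 78), (0, -41, 8, 82), (3, -34, 12, 90), (0, -32, 10, 103), (1, -27, 12, 116), (82, 24, 73, 119)]
194 [(35, -39, 25, 70), (24, -41, 19, 71), (23, -38, 18, 71), (16, -39, 14, 72), (10, -38, 11, 72), (9, -35, 11, 74), (10, -30, 13, 74), (5, -29, 10, 75), (6, -24, 12, 81), (6, -21, 12, 88)]
195 [(1201, 683, 888, 69), (30, -38, 19, 71), (18, -41, 11, 71), (27, -32, 18, 76), (12, -37, 8, 72), (18, -29, 14, 72), (17, -26, 14, 73), (16, -23, 14, 70), (13, -21, 13, 74), (11, -18, 12, 79)]
```

Top to top in the same wrist view, the pointer is 12.0 mm above the tongue. The scene view gives about 12.5 mm, so the target stop travel is about 12 mm, which puts TCP z at about 0.167. Next I'll align above the window.

Request:
{"fn": "move_arm", "kwargs": {
  "moves": [
    {"hand":0,"x":0.4,"y":0.02,"z":0,"wx":0,"wy":0,"wz":0},
    {"hand":0,"x":0.6,"y":0,"z":0,"wx":0,"wy":0,"wz":0},
    {"hand":0,"x":0.6,"y":0,"z":0,"wx":0,"wy":0,"wz":0},
    {"hand":0,"x":0.6,"y":0,"z":0,"wx":0,"wy":0,"wz":0},
    {"hand":0,"x":0.6,"y":0,"z":0,"wx":0,"wy":0,"wz":0},
    {"hand":0,"x":0.4,"y":0,"z":0,"wx":0,"wy":0,"wz":-0.1},
    {"hand":0,"x":0,"y":0,"z":0.3,"wx":0,"wy":0,"wz":0},
    {"hand":0,"x":0,"y":0,"z":0.5,"wx":0,"wy":0,"wz":0},
    {"hand":0,"x":0,"y":0,"z":0.5,"wx":0,"wy":0,"wz":0},
    {"hand":0,"x":0,"y":0,"z":0.2,"wx":0,"wy":0,"wz":0},
    {"hand":0,"x":0,"y":0,"z":0,"wx":0,"wy":0,"wz":0},
    {"hand":0,"x":0,"y":0,"z":0,"wx":0,"wy":0,"wz":0},
    {"hand":0,"x":0,"y":0,"z":0,"wx":0,"wy":0,"wz":0}
  ]
}}

```text
time_s: 10.9
position: [0.4834, -0.2833, 0.2128]
tcp_rot: [[-0.981, -0.192, 0.001], [-0.192, 0.981, -0.001], [-0.001, -0.001, -1.0]]
force: [-0.1, 0.3, -0.5]
opening: 0.086
```

```bash
python3 -c "
from w import *
c=wrist('w6')"; python3 win.py w6.npz
```

```text
pos [ 0.4834 -0.2833  0.2128] rot [[-0.9814, -0.192, 0.0006], [-0.192, 0.9814, -0.0005], [-0.0005, -0.0006, -1.0]] F [-0.1   0.25 -0.51] op 0.08593367129147075 t 10.9
outer [ 477.7 -283.9] [101.1 103.7] 11.13 tool [[0.0058 0.0005 0.1028]] ((259.5, 178.0), (122.99998474121094, 111.99998474121094), -0.0)
z med 0.1089592215522796
0.0 77 x [0.0206 0.0208] y [-0.0035  0.0097] mid 0.0031
0.01 70 x [0.0205 0.0207] y [-0.0036  0.0041] mid 0.0003
0.02 55 x [0.0205 0.0208] y [-0.0037  0.0038] mid 0.0001
0.03 47 x [0.0205 0.0207] y [-0.0033  0.0039] mid 0.0003
0.04 44 x [0.0204 0.0206] y [-0.0035  0.0041] mid 0.0003
0.05 42 x [0.0205 0.0207] y [-0.0036  0.0043] mid 0.0003
0.06 29 x [0.0204 0.0206] y [-0.003   0.0038] mid 0.0004
0.07 26 x [0.0204 0.0207] y [-0.0031  0.0039] mid 0.0004
0.08 29 x [0.0204 0.0206] y [-0.0033  0.004 ] mid 0.0004
zmax 0.08928746082609627
```

View pics/w6.png

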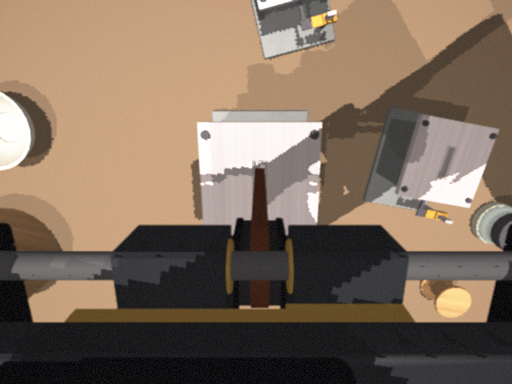

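The side view is aligned in y to within 0.2 mm; x needs +1 mm. Now I'll lower slowly into the window.

Request:
{"fn": "move_arm", "kwargs": {
  "moves": [
    {"hand":0,"x":0.04,"y":0.01,"z":0,"wx":0,"wy":0,"wz":0},
    {"hand":0,"x":0,"y":0,"z":0,"wx":0,"wy":0,"wz":0},
    {"hand":0,"x":0,"y":0,"z":0.2,"wx":0,"wy":0,"wz":0},
    {"hand":0,"x":0,"y":0,"z":0.2,"wx":0,"wy":0,"wz":0},
    {"hand":0,"x":0,"y":0,"z":0.2,"wx":0,"wy":0,"wz":0},
    {"hand":0,"x":0,"y":0,"z":0.2,"wx":0,"wy":0,"wz":0},
    {"hand":0,"x":0,"y":0,"z":0,"wx":0,"wy":0,"wz":0},
    {"hand":0,"x":0,"y":0,"z":0,"wx":0,"wy":0,"wz":0}
  ]
}}

```text
time_s: 11.75
position: [0.4819, -0.283, 0.1923]
tcp_rot: [[-0.981, -0.192, -0.0], [-0.192, 0.981, 0.0], [0.0, 0.001, -1.0]]
force: [0.1, 0.4, -0.5]
opening: 0.093
```

The end is 7 mm into the window with no contact force. I'll continue down.

Request:
{"fn": "move_arm", "kwargs": {
  "moves": [
    {"hand":0,"x":0,"y":0,"z":0.2,"wx":0,"wy":0,"wz":0},
    {"hand":0,"x":0,"y":0,"z":0.2,"wx":0,"wy":0,"wz":0},
    {"hand":0,"x":0,"y":0,"z":0.1,"wx":0,"wy":0,"wz":0},
    {"hand":0,"x":0,"y":0,"z":0,"wx":0,"wy":0,"wz":0},
    {"hand":0,"x":0,"y":0,"z":0,"wx":0,"wy":0,"wz":0}
  ]
}}

```text
time_s: 12.25
position: [0.482, -0.283, 0.18]
tcp_rot: [[-0.981, -0.192, -0.0], [-0.192, 0.981, 0.0], [0.0, 0.0, -1.0]]
force: [-0.1, -0.6, -1.0]
opening: 0.091
```

Request:
{"fn": "move_arm", "kwargs": {
  "moves": [
    {"hand":0,"x":0,"y":0,"z":0.1,"wx":0,"wy":0,"wz":0},
    {"hand":0,"x":0,"y":0,"z":0.2,"wx":0,"wy":0,"wz":0},
    {"hand":0,"x":0,"y":0,"z":0.2,"wx":0,"wy":0,"wz":0},
    {"hand":0,"x":0,"y":0,"z":0,"wx":0,"wy":0,"wz":0},
    {"hand":0,"x":0,"y":0,"z":0,"wx":0,"wy":0,"wz":0},
    {"hand":0,"x":0,"y":0,"z":0,"wx":0,"wy":0,"wz":0}
  ]
}}

```text
time_s: 12.85
position: [0.4822, -0.2833, 0.1679]
tcp_rot: [[-0.981, -0.192, 0.001], [-0.192, 0.981, -0.001], [-0.001, -0.001, -1.0]]
force: [-0.7, 0.7, 4.4]
opening: 0.092
```

```bash
cat > fin.py <<'E'
from w import *
import sys
n=sys.argv[1];wrist("w"+n)
c=vision.capture("scene");np.savez("scene"+n+".npz",**c)
cv2.imwrite(f"pics/s{n}.png",cv2.resize(c["image"][130:220,180:270,::-1],(600,600),interpolation=cv2.INTER_NEAREST))
C=np.array([[.982,.189],[-.189,.982]]);w=np.array([.482,-.283])
for nm in("scene0","scene"+n):
    c=dict(np.load(nm+".npz"));P=cloud(c);J=(P[...,:2]-w)@C.T
    b=(P[...,2]>.06)&(P[...,2]<.098)
    for k,m in{"ptr":b&(abs(J[...,0]-.078)<.016)&(abs(J[...,1]-.002)<.007),"tongue":b&(abs(J[...,0]-.08)<.01)&(abs(J[...,1]-.018)<.005)}.items():
        print(nm,k,m.sum(),np.median(P[m][:,2]).round(4),np.sort(P[m][:,2]).round(3).tolist(),"row/col",np.argwhere(m).mean(0).round(1))
s=bot.read_state();print(s["position"],s["force"],s["opening"])
E
python3 fin.py 7; python3 win.py w7.npz|tail -9
```

```text
pos [ 0.4822 -0.2833  0.1679] rot [[-0.9814, -0.1918, 0.0007], [-0.1918, 0.9814, -0.0006], [-0.0006, -0.0007, -1.0]] F [-0.74  0.71  4.36] op 0.09218844678851656 t 12.85
scene0 ptr 13 0.0888 [0.085, 0.086, 0.087, 0.088, 0.088, 0.088, 0.089, 0.089, 0.089, 0.089, 0.09, 0.09, 0.091] row/col [186.5 209.8]
scene0 tongue 8 0.0761 [0.073, 0.075, 0.076, 0.076, 0.076, 0.078, 0.079, 0.079] row/col [191.4 213.8]
scene7 ptr 13 0.0763 [0.074, 0.074, 0.074, 0.075, 0.075, 0.075, 0.076, 0.077, 0.077, 0.077, 0.078, 0.078, 0.079] row/col [189.8 209.9]
scene7 tongue 8 0.0769 [0.075, 0.076, 0.077, 0.077, 0.077, 0.077, 0.077, 0.077] row/col [191.1 213.5]
[ 0.4822154  -0.28326746  0.16786268] [0.89040304 0.66437423 4.50493664] 0.08981069165002645
0.0 80 x [0.0205 0.0207] y [-0.0099  0.0101] mid 0.0001
0.01 69 x [0.0205 0.0207] y [-0.0036  0.0041] mid 0.0002
0.02 60 x [0.0205 0.0207] y [-0.0032  0.0038] mid 0.0003
0.03 45 x [0.0205 0.0208] y [-0.0033  0.0039] mid 0.0003
0.04 42 x [0.0205 0.0208] y [-0.0035  0.0041] mid 0.0003
0.05 300 x [0.0204 0.0253] y [-0.0117  0.0117] mid -0.0
0.06 78 x [0.0188 0.0219] y [-0.0066  0.0101] mid 0.0018
0.08 6 x [0.013  0.0142] y [-0.005  -0.0042] mid -0.0046
zmax 0.09115669238606969
```

View pics/s7.png

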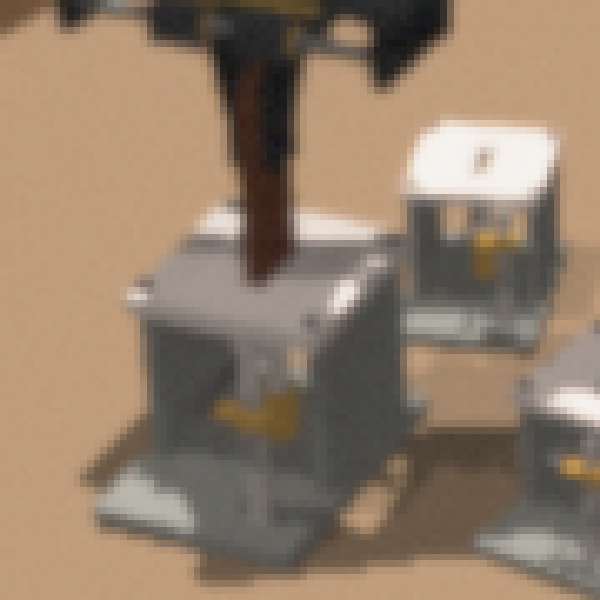

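The lame stands upright in the window. The pointer reads 0.0763 against the tongue at 0.0769 (0.0761 before), so it is level within about 1 mm, and the spring reaction of 4.4 N fits about 11 mm of travel. I'll let it settle and check once more.

Request:
{"fn": "move_arm", "kwargs": {
  "moves": [
    {"hand":0,"x":0,"y":0,"z":0,"wx":0,"wy":0,"wz":0},
    {"hand":0,"x":0,"y":0,"z":0,"wx":0,"wy":0,"wz":0},
    {"hand":0,"x":0,"y":0,"z":0,"wx":0,"wy":0,"wz":0},
    {"hand":0,"x":0,"y":0,"z":0,"wx":0,"wy":0,"wz":0},
    {"hand":0,"x":0,"y":0,"z":0,"wx":0,"wy":0,"wz":0}
  ]
}}

```text
time_s: 13.45
position: [0.4822, -0.2833, 0.1677]
tcp_rot: [[-0.981, -0.192, 0.001], [-0.192, 0.981, -0.0], [-0.001, -0.001, -1.0]]
force: [0.3, -0.4, 3.4]
opening: 0.085
```

```bash
python3 fin.py 8 | grep -v scene0; python3 -c "
from rig import order;print(order.hand_in())"
```

```text
pos [ 0.4822 -0.2833  0.1677] rot [[-0.9814, -0.1917, 0.0006], [-0.1917, 0.9814, -0.0005], [-0.0005, -0.0006, -1.0]] F [ 0.31 -0.37  3.41] op 0.08523907476838728 t 13.45
scene8 ptr 13 0.0772 [0.075, 0.076, 0.076, 0.076, 0.077, 0.077, 0.077, 0.077, 0.078, 0.078, 0.078, 0.078, 0.079] row/col [189.7 210. ]
scene8 tongue 9 0.0772 [0.074, 0.074, 0.075, 0.077, 0.077, 0.078, 0.078, 0.079, 0.081] row/col [191.2 213.7]
[ 0.48220422 -0.28327304  0.16765181] [1.29846111 0.01378799 3.22939926] 0.09512967944923303
the job is handed in; nothing more can be done
None
```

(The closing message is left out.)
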